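# Tip the tall carton into the packing bay and square it to the stop

### The arm

A 6-joint arm with a two-finger parallel gripper is mounted at the origin on the work surface. World frame = base frame: x ahead of the robot, y to its left, z up, the work surface at z = 0. Lengths are in m, angles in degrees, forces in N, time in s.
With the tool pointing down it reaches from about 0.35 to 0.875 m from the base axis. Payload 4.2 kg.
Tool frame: the origin (TCP) lies on the centre line of the jaws, within the pads' length; the fingertips stand 19 mm ahead of it and the grasp point (between the pads) is the TCP; x points along the fingers, y is the direction in which the jaws open and shut, and the axes are right-handed (so a half turn about x gives the same grasp; the last joint's range is limited). The gripper opens to 87 mm and grips with 3 to 60 N. Pads are 19 mm wide; open, the fingers measure 117 mm over their backs; the gripper's body (75 mm by 190 mm) begins 51 mm behind the grasp point.
Start: joints at [85.806, 22.042, 0.453, 0, -68.411, -14.817], TCP at [0.204, 0.591, 0.242] pointing down, gripper open.
Joint ranges: [-179.83, 179.83], [-69.29, 118.12], [-61.27, 80.66], [-181.25, 117.63], [-171.15, -9.14], [-177.46, 177.46]. Speed limits (degrees/s): [159.86, 159.86, 180, 180, 180, 180].

### API

Orientations are given as a 3x3 rotation matrix whose columns are the frame's x, y, z axes.
In Python, from station import r, viewer, job, spotter gives the robot as it stands.
- The arm moves only by the tool play_rows, never from a script. Its argument "commands" is a list of rows, each an object of numbers: "fingers": the gripper command: -1 is fully open, 1 is shut, values between are in proportion; "tx", "ty", "tz": the shift along the tool's x, y, z normalised to -1 to 1, where 1 is 750 mm; "ax", "ay", "az": the turn, a rotation vector about the tool's x, y, z normalised to -1 to 1, where 1 is pi rad. In form: [{"fingers": .., "tx": .., "ty": .., "tz": .., "ax": .., "ay": .., "az": ..}, ...]. A call has 1 to 5 rows; each row is the pose to reach, as a shift and turn from the pose commanded when the call began, along the tool's axes at that moment, turning the shorter way round; what a row does not reach only later rows make up. A row lasts 1/12 s, in which the tool goes at most 41.7 mm and 7.16 degrees, less where a joint would pass 70% of its speed; a pose out of reach is approached as far as the arm can. A call with a number of a shift or a turn outside -1 to 1 is refused whole. A call with a gripper value outside its range is refused whole. The fingers move at their own pace and stop on an object; the grip force is fixed at half the most. Time passes only in rows, so rows that repeat a pose let the fingers close. It gives the time, the measured TCP pose, the force and the opening at its end, in the units of the state.
- r.sense(): the state, without advancing time (a new reading comes with each control period).
- viewer.capture(name): name is "side" or "top" or "wrist"; returns a dict with "image" (384x512x3 uint8, red, green, blue), "fx", "fy", "cx", "cy" (pixels), "dist" ([k1, k2, p1, p2, k3] as OpenCV has them; the pictures are not rectified), "R" (3x3) and "t" (3): a world point X has camera coordinates R X + t; the wrist camera has in their place "mount" (4x4, takes a point from camera to tool coordinates, whose origin is the TCP and whose axes are the tool frame's). Camera axes: x right, y down, z forward; pixel columns grow to the right and rows downward; lengths in m; the calibration is good to about 2 mm. A picture is of the moment at which its call begins: read the wrist's pose just before it. There is no depth.
- job.finish_job(): hands the job in, once; it reports no verdict.
Trained networks look in a picture, given as the dict that the camera call returned (one of the last four; its "shot" number tells which), for a name from the list of things; names that differ only in an ending like _2 or _b are one class to them, and where a whole thing is asked for, a point or a joint stands for the part that bears it (a point fixed in the world has none). Each returns a list of dicts, best first, with "score" (0 to 1); they miss things now and then, are a little off and sometimes report something else, mostly with a low value. They report only what shows in the picture. A call takes as long as a camera call. They do not tell look-alikes from the thing itself.
- spotter.find_in(name, picture): "uv" ([column, row] in pixels, amid what is visible of it).
- spotter.silhouettes(name, picture): "region" (384x512 bool, what is visible of it) and "uv" ([column, row] in pixels, amid what is visible of it).
The state is a dict: "time_s": time; "joints": joint angles; "joint_velocities": joint speeds; "effort": joint torques, N m; "tcp_pos": TCP position; "ee_rot": TCP orientation; "wrist_force": force on the tool from outside, world axes, zero at the start; "moment": the same for the moment, N m; "gripper_width": opening from 0.0 (shut) to 1.0 (fully open).
Only numpy, scipy, OpenCV 4.12 (cv2) and the standard library are available. Lean on these libraries where they do the work, as an engineer would, in place of code of your own. Each camera call takes 0.05 s, during which the arm holds its last target. There are 200 camera calls.

### The job

With the fingertips, push the tall slim carton near its top so that it tips over where it stands and lands flat inside the taped bay, towards the steel stop, and let it come to rest. Then push it gently along the bench by its foot end until its other end sits flush against the stop, still inside the tape. Do not grip, lift or squeeze it, and leave everything else on the bench alone.

Things in the scene. Friction and masses are not known exactly. Their poses are not given: they have to be found in the camera images.
- bay: Packing bay fixed on the bench: a rectangle of black tape (20 mm wide, no height), 250 x 150 mm inside, closed at one short end by a steel stop bar. Origin: centre of the inner rectangle, on the bench. x runs lengthwise to the stop: stop face at x = +125 mm, inner edge of the near tape line at x = -125, inner edges of the side lines at y = +/-75; z up.
- stop_face (a point): Foot of the steel stop bar, middle of the face that looks into the bay, on the bench. The bar is 12 mm thick, 190 mm wide and 40 mm high, with a 40 mm foot plate behind it. Axes as the bay's.
- carton: Tall slim cardboard carton, 50 (x) by 80 (y) by 180 mm (z), about 0.25 kg, rigid, loose. It stands astride the near tape line, a broad face towards the stop. Origin: centre of the end it stands on; z runs to its upper end; x is its thin direction and points to the stop (within 5 degrees). Leaning 16 degrees it overbalances; tipped about its lower front edge it lands some 40 to 60 mm short of the stop.
- carton_center (a point): Centre of the tall carton (90 mm from either end); axes as the carton's.
- carton_top (a point): Centre of the tall carton's upper end face (80 x 50 mm); the end that finally meets the stop.
- carton_foot (a point): Centre of the tall carton's lower end face, on which it stands; once the carton lies down, the end to push on.
- squat_carton: Squat cardboard carton, 75 x 75 x 100 mm high, loose, beside the bay. Origin: centre of its underside. To be left alone.
- flat_carton: Small flat carton, 90 x 60 x 30 mm high, loose, beside the bay. Origin: centre of its underside. To be left alone.
- bottle: Plastic bottle, 60 mm diameter, 190 mm high, loose, standing beside the tall carton. Origin: centre of its underside. To be left alone.
- jar: Plastic jar, 60 mm diameter, 90 mm high, loose, near the stop. Origin: centre of its underside. To be left alone.
- tape_roll: Roll of packing tape lying flat, 90 mm diameter, 48 mm high, loose, beside the bay. Origin: centre of its underside. To be left alone.
- knife: Closed utility knife lying flat, about 150 x 24 x 14 mm, loose, near the tall carton. Origin: on its underside, about its middle. To be left alone.
Things that resemble listed ones, but are neither listed nor needed, are in the scene too. What is shaped like the carton but purple or yellow is not meant.

How it is judged:
By the outcome, as a careful person would: the job done as asked, in the order asked, and still so for the second after the job is handed in, with the robot touching nothing.
It also fails if it takes over 46 s, if anything falls off the work surface, if the arm or the gripper's body presses on something with over 40 N, if the wrist force passes 120 N, or if a joint passes its speed limit or range.

## Working session

There is one attempt and no reset: what is moved stays moved. The work goes in short steps, Python scripts to look and compute and a tool call to move; the robot and the scene stay as the last step left them, time stands still between calls to the robot, and variables do not carry over. Pictures are saved under pics/ and viewed, about 8 in all and at most 12, crops included, and the job is handed in when it is done.

Besides the shell and the picture viewer there is one more tool, called after "Emit:" in YAML: its name, and indented under it one key for each argument. play_rows: Moves the arm, as the interface text tells. Its arguments: {"type":"object","properties":{"commands":{"type":"array"}},"required":["commands"]}

```bash
ls; mkdir -p pics; cat > h.py <<'E'
import numpy as np, cv2
from station import r, viewer, job, spotter
def save(c,n,crop=None,s=1):
    im=c["image"][:,:,::-1]
    if crop: a,b,d,e=crop; im=im[b:e,a:d]
    cv2.imwrite("pics/"+n,cv2.resize(im,None,fx=s,fy=s,interpolation=cv2.INTER_CUBIC))
def K(c): return np.array([[c["fx"],0,c["cx"]],[0,c["fy"],c["cy"]],[0,0,1.]])
def cam(c,st=None):
    if "R" in c: return np.array(c["R"]),np.array(c["t"])
    T=np.eye(4);T[:3,:3]=st["ee_rot"];T[:3,3]=st["tcp_pos"]
    M=np.linalg.inv(T@np.array(c["mount"]));return M[:3,:3],M[:3,3]
def toz(c,uv,z=0,st=None):
    R,t=cam(c,st)
    p=cv2.undistortPoints(np.array(uv,float).reshape(-1,1,2),K(c),np.array(c["dist"])).reshape(-1,2)
    d=np.c_[p,np.ones(len(p))]@R; o=-R.T@t
    return o+d*((z-o[2])/d[:,2])[:,None]
def proj(c,X,st=None):
    R,t=cam(c,st)
    return cv2.projectPoints(np.array(X,float).reshape(-1,1,3),cv2.Rodrigues(R)[0],t,K(c),np.array(c["dist"]))[0].reshape(-1,2)
E
python3 - <<'E'
from h import *
np.set_printoptions(precision=3,suppress=True)
s=viewer.capture("side");t=viewer.capture("top")
im=np.hstack([s["image"],t["image"]])
save(s,"s0.png",s=1.5);save(t,"t0.png",s=1.5)
for c,n in((s,"side"),(t,"top")):
    print(n,-np.array(c["R"]).T@c["t"])
    for k in["bay","stop_face","carton","carton_top","carton_foot","squat_carton","flat_carton","bottle","jar","tape_roll","knife"]:
        print(k,[(np.round(d["uv"]).tolist(),round(d["score"],2),toz(c,d["uv"])[0][:2].round(3).tolist()) for d in spotter.find_in(k,c)])
print(r.sense())
E
```

```text
pics
side [ 1.021 -0.229  0.64 ]
bay [([301.0, 183.0], 0.94, [0.509, 0.158])]
stop_face [([299.0, 181.0], 0.84, [0.5, 0.158]), ([235.0, 236.0], 0.62, [0.587, -0.063])]
carton [([213.0, 192.0], 0.96, [0.439, -0.058]), ([124.0, 221.0], 0.94, [0.436, -0.279]), ([177.0, 251.0], 0.87, [0.569, -0.191])]
carton_top [([178.0, 252.0], 0.89, [0.572, -0.189]), ([213.0, 188.0], 0.79, [0.427, -0.052]), ([269.0, 282.0], 0.75, [0.721, -0.045]), ([123.0, 221.0], 0.65, [0.435, -0.281])]
carton_foot [([269.0, 282.0], 0.86, [0.723, -0.046]), ([125.0, 220.0], 0.69, [0.434, -0.276]), ([210.0, 186.0], 0.66, [0.417, -0.057]), ([178.0, 251.0], 0.56, [0.572, -0.19])]
squat_carton [([311.0, 230.0], 0.81, [0.646, 0.101])]
flat_carton [([271.0, 144.0], 0.97, [0.336, 0.16])]
bottle [([234.0, 236.0], 0.7, [0.586, -0.064])]
jar [([353.0, 212.0], 0.57, [0.644, 0.221])]
tape_roll [([235.0, 153.0], 0.96, [0.327, 0.053]), ([270.0, 143.0], 0.56, [0.329, 0.163]), ([211.0, 188.0], 0.43, [0.424, -0.056])]
knife [([167.0, 193.0], 0.92, [0.393, -0.164])]
top [ 0.384 -0.003  0.89 ]
bay [([186.0, 221.0], 0.93, [0.513, 0.164])
[... 808 characters left out ...]
r [([175.0, 157.0], 0.93, [0.676, 0.205])]
tape_roll [([247.0, 300.0], 0.89, [0.331, 0.008]), ([291.0, 207.0], 0.47, [0.556, -0.093])]
knife [([314.0, 277.0], 0.58, [0.388, -0.15])]
{'time_s': 1.2, 'joints': array([ 85.808,  22.041,   0.453,  -0.001, -68.412, -14.816]), 'joint_velocities': array([ 0.007, -0.021,  0.044,  0.034, -0.01 ,  0.009]), 'effort': array([  0.   , -39.048,  18.762,   4.224,   0.015,  -0.   ]), 'tcp_pos': array([0.204, 0.591, 0.242]), 'ee_rot': array([[-0.   , -0.326, -0.945],
       [-0.   , -0.945,  0.326],
       [-1.   ,  0.   ,  0.   ]]), 'wrist_force': array([-1.115, -0.45 , -0.389]), 'moment': array([-0.044, -0.022, -0.009]), 'gripper_width': 0.9940557742243473}
```

View pics/s0.png

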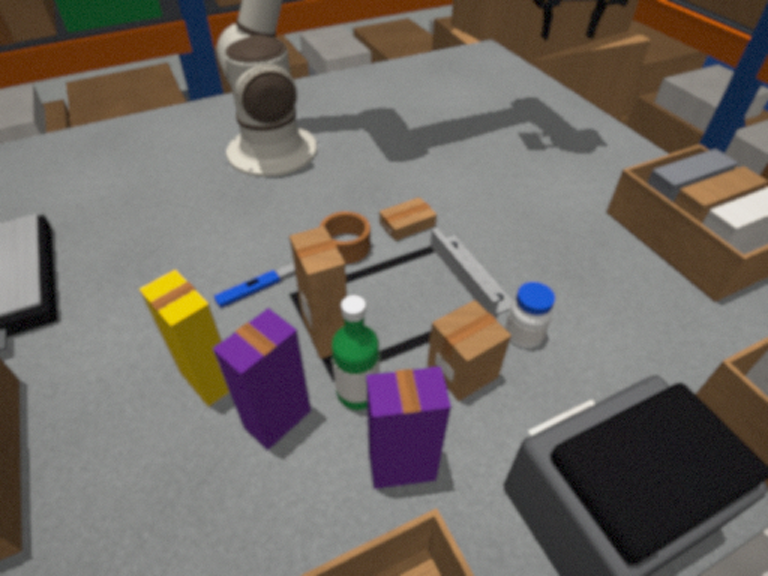

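View pics/t0.png

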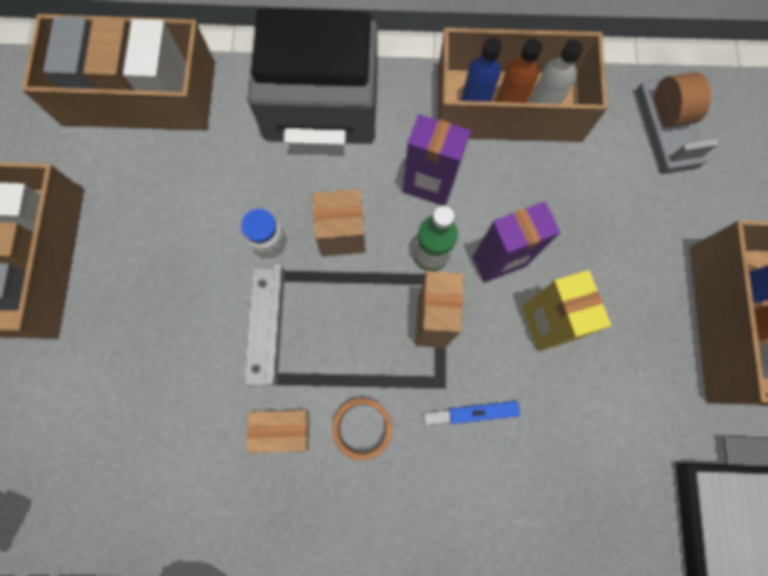

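The target is the brown carton, top at top-view pixel (295,197). Look-alikes are the purple cartons at (292,97) and (350,152) and the yellow one at (388,198). The stop is at (177,217), so the carton has to tip towards +y in the world. Next I'll fit the poses.

```bash
cat > fit.py <<'E'
from h import *
from scipy.optimize import minimize
np.set_printoptions(precision=3,suppress=True)
def box(p,a,b,h):
    c,s=np.cos(p[2]),np.sin(p[2])
    q=np.array([(i,j,k) for i in(-a/2,a/2) for j in(-b/2,b/2) for k in(0,h)])
    return np.c_[p[0]+c*q[:,0]-s*q[:,1],p[1]+s*q[:,0]+c*q[:,1],q[:,2]]
def hull(c,P,st=None,S=4):
    m=np.zeros((384,512),np.uint8)
    u=cv2.convexHull(proj(c,P,st).astype(np.float32)).reshape(-1,2)
    cv2.fillConvexPoly(m,np.round(u*16).astype(np.int32),255,cv2.LINE_AA,4);return m/255.
def fit(views,p0,f):
    def cost(p):
        l=0
        for c,reg,st in views:
            m=hull(c,f(p),st); l+=1-np.minimum(m,reg).sum()/np.maximum(m,reg).sum()
        return l
    sx=np.array([p0]+[np.array(p0)+d for d in np.diag([.02,.02,.15][:len(p0)])])
    o=minimize(cost,p0,method="Nelder-Mead",options=dict(initial_simplex=sx,xatol=1e-4,fatol=1e-4));return o.x,o.fun
def bayfit(c,p0,st=None):
    # tape ring darkness
    g=cv2.cvtColor(c["image"],cv2.COLOR_RGB2GRAY).astype(np.float32)
    r1=[(x,s*(75+o),0) for x in np.arange(-120,115,5) for s in(-1,1) for o in(3,10,17)]+[(-125-o,y,0) for y in np.arange(-75,76,5) for o in(3,10,17)]
    r2=[(x,s*(75+o),0) for x in np.arange(-120,115,5) for s in(-1,1) for o in(-6,26)]+[(-125-o,y,0) for y in np.arange(-75,76,5) for o in(-6,26)]
    def pts(r,p):
        q=np.array(r)/1000;cs,sn=np.cos(p[2]),np.sin(p[2])
        return np.c_[p[0]+cs*q[:,0]-sn*q[:,1],p[1]+sn*q[:,0]+cs*q[:,1],q[:,2]]
    def smp(P):
        u=proj(c,P,st).astype(np.float32);return cv2.remap(g,u[:,0].copy(),u[:,1].copy(),cv2.INTER_LINEAR).ravel()
    def cost(p): return (np.minimum(smp(pts(r1,p)),120)).mean()-np.minimum(smp(pts(r2,p)),120).mean()
    best=None
    for d in(-.03,0,.03):
        q=np.array(p0)+[0,0,d]
        sx=np.array([q]+[q+e for e in np.diag([.015,.015,.06])])
        o=minimize(cost,q,method="Nelder-Mead",options=dict(initial_simplex=sx,xatol=1e-4,fatol=1e-3))
        if best is None or o.fun<best.fun: best=o
    return best.x,best.fun
E
python3 - <<'E'
from fit import *
s=viewer.capture("side");t=viewer.capture("top")
pb,f=bayfit(t,[.515,.04,1.57]);print("bay top",pb,f); pb2,f=bayfit(s,pb);print("bay side",pb2,f)
regs={}
for c,n in((s,"s"),(t,"t")):
    for k in["carton","bottle"]:
        regs[n,k]=spotter.silhouettes(k,c)
def pick(n,k,uv,c,m=25):
    L=[d for d in regs[n,k] if np.hypot(*(np.array(d["uv"])-uv))<m]
    return [(c,L[0]["region"].astype(float),None)] if L else []
C=lambda p:box(p,.05,.08,.18)
for nm,us,ut,p0 in[("carton",(213,192),(293,205),[.52,-.09,1.57]),("purpleA",(267,285),(291,105),[.72,-.07,1.5]),("purpleB",(177,251),(343,160),[.62,-.17,1.2]),("yellow",(124,221),(379,208),[.52,-.25,1.3])]:
    v=pick("s","carton",us,s);w=pick("t","carton",ut,t)
    for q in(v,w,v+w):
        if q:
            o=[fit(q,p0[:2]+[p0[2]+d],C) for d in(-.4,0,.4)]
            x,f=min(o,key=lambda a:a[1]);print(nm,len(v),len(w),x,np.degrees(x[2]),f/len(q))
def cyl(p):
    a=np.linspace(0,6.28,24);P=[]
    for h,R in((0,.03),(.1,.03),(.19,.012)): P.append(np.c_[p[0]+R*np.cos(a),p[1]+R*np.sin(a),0*a+h])
    return np.vstack(P)
v=pick("s","bottle",(234,236),s)+pick("t","bottle",(289,160),t)
print("bottle",fit(v,[.63,-.07],cyl))
for k,z in(("squat_carton",.05),("knife",.007)):
    d=spotter.find_in(k,t)[0]["uv"];print(k,toz(t,d,z))
E
```

```text
bay top [0.523 0.037 1.581] -43.244232177734375
bay side [0.522 0.039 1.583] -37.051307678222656
carton 1 1 [ 0.533 -0.086  1.481] 84.83111930128877 0.13191499683898844
carton 1 1 [ 0.535 -0.084  1.491] 85.4122875246814 0.07299967796514883
carton 1 1 [ 0.534 -0.085  1.497] 85.77588722142772 0.10941718730489541
purpleA 1 1 [ 0.774 -0.077  2.809] 160.92578598390887 0.04112938406411393
purpleA 1 1 [ 0.774 -0.077  2.851] 163.3367839476194 0.06517769079028468
purpleA 1 1 [ 0.774 -0.077  2.851] 163.32779247753493 0.05510813577786988
purpleB 1 1 [ 0.642 -0.198  0.319] 18.25963249764426 0.04427767569940677
purpleB 1 1 [ 0.643 -0.198  0.428] 24.4960297762854 0.06581363769598458
purpleB 1 1 [ 0.643 -0.197  0.418] 23.966282576704565 0.05760805347440279
yellow 1 1 [ 0.537 -0.27   1.821] 104.34296011704227 0.14110450095010263
yellow 1 1 [ 0.539 -0.269  1.964] 112.50947010766335 0.061083422711124546
yellow 1 1 [ 0.54  -0.269  1.833] 105.04701312021854 0.11189151443246076
bottle (array([ 0.652, -0.083]), np.float64(0.3117384001548579))
squat_carton [[0.693 0.075 0.05 ]]
knife [[ 0.395 -0.158  0.007]]
```

```bash
cat > rel.py <<'E'
import sys
from h import *
from scipy.spatial.transform import Rotation as Ro
# target x y z, tool-y heading deg in world (-90), pointing down
x,y,z,h=map(float,sys.argv[1:5]); s=r.sense(); R=np.array(s["ee_rot"])
a=np.radians(h); ty=np.array([np.cos(a),np.sin(a),0]); tx=np.array([0,0,-1.]); T=np.c_[tx,ty,np.cross(tx,ty)]
print("t",(R.T@(np.array([x,y,z])-s["tcp_pos"])/.75).round(4),"a",(Ro.from_matrix(R.T@T).as_rotvec()/np.pi).round(4),"pos",s["tcp_pos"],s["time_s"])
E
python3 rel.py .536 -.155 .30 -90
```

```text
t [-0.0779  0.796  -0.743 ] a [-0.1056 -0.      0.    ] pos [0.20353462 0.59091676 0.24155766] 1.6
```

Emit:
play_rows:
  commands:
    - {"fingers": 1, "tx": -0.078, "ty": 0.796, "tz": -0.743, "ax": -0.1056, "ay": 0, "az": 0}
    - {"fingers": 1, "tx": -0.078, "ty": 0.796, "tz": -0.743, "ax": -0.1056, "ay": 0, "az": 0}
    - {"fingers": 1, "tx": -0.078, "ty": 0.796, "tz": -0.743, "ax": -0.1056, "ay": 0, "az": 0}
    - {"fingers": 1, "tx": -0.078, "ty": 0.796, "tz": -0.743, "ax": -0.1056, "ay": 0, "az": 0}
    - {"fingers": 1, "tx": -0.078, "ty": 0.796, "tz": -0.743, "ax": -0.1056, "ay": 0, "az": 0}

```text
time_s: 2.02
tcp_pos: [0.2885, 0.3993, 0.2567]
ee_rot: [[0.0, 0.001, -1.0], [0.0, -1.0, -0.001], [-1.0, -0.0, -0.0]]
wrist_force: [0.8, 0.1, 0.4]
gripper_width: 0.709
```

```bash
python3 rel.py .536 -.155 .30 -90
```

```text
t [-0.0578  0.7393 -0.3293] a [ 0.0003 -0.0001  0.0001] pos [0.2885114  0.3992532  0.25665345] 2.0167
```

Emit:
play_rows:
  commands:
    - {"fingers": 1, "tx": -0.058, "ty": 0.739, "tz": -0.329, "ax": 0, "ay": 0, "az": 0}
    - {"fingers": 1, "tx": -0.058, "ty": 0.739, "tz": -0.329, "ax": 0, "ay": 0, "az": 0}
    - {"fingers": 1, "tx": -0.058, "ty": 0.739, "tz": -0.329, "ax": 0, "ay": 0, "az": 0}
    - {"fingers": 1, "tx": -0.058, "ty": 0.739, "tz": -0.329, "ax": 0, "ay": 0, "az": 0}
    - {"fingers": 1, "tx": -0.058, "ty": 0.739, "tz": -0.329, "ax": 0, "ay": 0, "az": 0}

```text
time_s: 2.43
tcp_pos: [0.3729, 0.2093, 0.272]
ee_rot: [[0.001, 0.001, -1.0], [0.001, -1.0, -0.001], [-1.0, -0.001, -0.001]]
wrist_force: [1.1, 1.1, 0.2]
gripper_width: 0.322
```

```bash
python3 rel.py .536 -.155 .30 -90
```

```text
t [-0.0376  0.4859 -0.2172] a [ 0.0002 -0.0003  0.0003] pos [0.37288366 0.20930954 0.2719581 ] 2.4333
```

Emit:
play_rows:
  commands:
    - {"fingers": 1, "tx": -0.038, "ty": 0.486, "tz": -0.217, "ax": 0, "ay": 0, "az": 0}
    - {"fingers": 1, "tx": -0.038, "ty": 0.486, "tz": -0.217, "ax": 0, "ay": 0, "az": 0}
    - {"fingers": 1, "tx": -0.038, "ty": 0.486, "tz": -0.217, "ax": 0, "ay": 0, "az": 0}
    - {"fingers": 1, "tx": -0.038, "ty": 0.486, "tz": -0.217, "ax": 0, "ay": 0, "az": 0}
    - {"fingers": 1, "tx": -0.038, "ty": 0.486, "tz": -0.217, "ax": 0, "ay": 0, "az": 0}

```text
time_s: 2.85
tcp_pos: [0.4577, 0.0194, 0.2869]
ee_rot: [[0.001, 0.0, -1.0], [0.0, -1.0, -0.0], [-1.0, -0.0, -0.001]]
wrist_force: [1.8, 0.3, -0.1]
gripper_width: 0.019
```

```bash
python3 - <<'E'
from h import *
st=r.sense();w=viewer.capture("wrist");save(w,"w1.png");print(w["mount"],st["tcp_pos"])
E
python3 rel.py .536 -.155 .30 -90
```

```text
[[-7.25605283e-05 -2.79767695e-01  9.60067722e-01 -1.43283129e-01]
 [ 9.99999964e-01  2.26227598e-04  1.41502205e-04  7.42420766e-04]
 [-2.56781561e-04  9.60067699e-01  2.79767668e-01 -7.79207941e-02]
 [ 0.00000000e+00  0.00000000e+00  0.00000000e+00  1.00000000e+00]] [0.4576863  0.01942965 0.28686562]
t [-0.0163  0.225  -0.1029] a [-0.0021 -0.0006 -0.0007] pos [0.45998981 0.01422679 0.28721386] 2.9
```

View pics/w1.png

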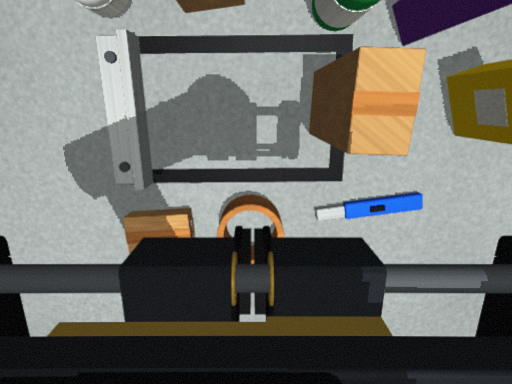

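Wrist view: the brown carton's top is at (385,100), just inside the near tape line, and the bottle's base is at (340,10). The gripper's wide side runs along the jaw axis, which is now the push direction, so the bottle stays clear.

Emit:
play_rows:
  commands:
    - {"fingers": 1, "tx": -0.016, "ty": 0.225, "tz": -0.102, "ax": 0, "ay": 0, "az": 0}
    - {"fingers": 1, "tx": -0.016, "ty": 0.225, "tz": -0.102, "ax": 0, "ay": 0, "az": 0}
    - {"fingers": 1, "tx": -0.016, "ty": 0.225, "tz": -0.102, "ax": 0, "ay": 0, "az": 0}
    - {"fingers": 1, "tx": -0.016, "ty": 0.225, "tz": -0.102, "ax": 0, "ay": 0, "az": 0}
    - {"fingers": 1, "tx": -0.016, "ty": 0.225, "tz": -0.102, "ax": 0, "ay": 0, "az": 0}

```text
time_s: 3.32
tcp_pos: [0.5352, -0.1509, 0.2981]
ee_rot: [[0.0, -0.003, -1.0], [-0.001, -1.0, 0.003], [-1.0, 0.001, -0.0]]
wrist_force: [0.6, 0.7, 0.1]
gripper_width: 0.003
```

Emit:
play_rows:
  commands:
    - {"fingers": 1, "tx": 0, "ty": 0, "tz": 0, "ax": 0, "ay": 0, "az": 0}

```text
time_s: 3.4
tcp_pos: [0.5351, -0.1506, 0.2975]
ee_rot: [[-0.0, -0.005, -1.0], [-0.001, -1.0, 0.005], [-1.0, 0.001, 0.0]]
wrist_force: [0.3, -0.5, -0.1]
gripper_width: 0.004
```

```bash
python3 - <<'E'
from fit import *
st=r.sense();w=viewer.capture("wrist");t=viewer.capture("top")
C=lambda p:box(p,.05,.08,.18)
im=w["image"].copy()
rg=spotter.silhouettes("carton",w);print([(d["uv"],d["score"]) for d in rg])
ex=proj(w,[[.534,-.085,.15]],st)[0];print(ex)
d=min(rg,key=lambda d:np.hypot(*(d["uv"]-ex)));x,f=fit([(w,d["region"].astype(float),st)],[.534,-.085,1.5],C);print(x,np.degrees(x[2]),f)
u=proj(w,C(x),st).astype(int)
for p in u: cv2.circle(im,tuple(int(v) for v in p),4,(255,0,0),-1)
b,f=bayfit(w,[.523,.038,1.582],st);print("bay",b,np.degrees(b[2]),f)
cv2.imwrite("pics/w2.png",im[:,:,::-1])
E
python3 rel.py .536 -.155 .179 -90
```

```text
[([310.2, 60.5], 0.94), ([187.6, 179.7], 0.88), ([367.9, 177.8], 0.88)]
[183.987 188.66 ]
[ 0.536 -0.085  1.509] 86.48312937647674 0.038776631728046795
bay [0.524 0.04  1.566] 89.73067426005899 -68.03890228271484
t [ 0.1585  0.0107 -0.0035] a [-0.0001  0.0003  0.0001] pos [ 0.5334438  -0.14698128  0.29786621] 3.55
```

View pics/w2.png

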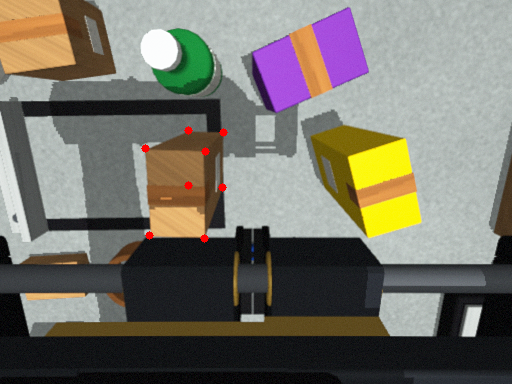

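Carton pose is (0.536, -0.085), heading 86.5°. The bay centre is (0.524, 0.039) at about 90°. I'll go down behind the carton.

Emit:
play_rows:
  commands:
    - {"fingers": 1, "tx": 0.04, "ty": 0.005, "tz": -0.003, "ax": 0, "ay": 0, "az": 0}
    - {"fingers": 1, "tx": 0.08, "ty": 0.005, "tz": -0.003, "ax": 0, "ay": 0, "az": 0}
    - {"fingers": 1, "tx": 0.12, "ty": 0.005, "tz": -0.003, "ax": 0, "ay": 0, "az": 0}
    - {"fingers": 1, "tx": 0.158, "ty": 0.005, "tz": -0.003, "ax": 0, "ay": 0, "az": 0}
    - {"fingers": 1, "tx": 0.158, "ty": 0.005, "tz": -0.003, "ax": 0, "ay": 0, "az": 0}

```text
time_s: 3.97
tcp_pos: [0.5318, -0.149, 0.1743]
ee_rot: [[-0.012, 0.001, -1.0], [0.002, -1.0, -0.001], [-1.0, -0.002, 0.012]]
wrist_force: [-0.3, 0.7, -0.9]
gripper_width: 0.004
```

Emit:
play_rows:
  commands:
    - {"fingers": 1, "tx": 0, "ty": -0.012, "tz": -0.004, "ax": 0, "ay": 0, "az": 0}
    - {"fingers": 1, "tx": 0, "ty": -0.024, "tz": -0.004, "ax": 0, "ay": 0, "az": 0}
    - {"fingers": 1, "tx": 0, "ty": -0.034, "tz": -0.004, "ax": 0, "ay": 0, "az": 0}
    - {"fingers": 1, "tx": 0, "ty": -0.044, "tz": -0.004, "ax": 0, "ay": 0, "az": 0}
    - {"fingers": 1, "tx": 0, "ty": -0.054, "tz": -0.004, "ax": 0, "ay": 0, "az": 0}

```text
time_s: 4.38
tcp_pos: [0.5399, -0.1094, 0.1814]
ee_rot: [[0.003, 0.001, -1.0], [-0.0, -1.0, -0.001], [-1.0, 0.0, -0.003]]
wrist_force: [-0.3, 1.2, 0.4]
gripper_width: 0.007
```

Emit:
play_rows:
  commands:
    - {"fingers": 1, "tx": 0, "ty": -0.01, "tz": 0, "ax": 0, "ay": 0, "az": 0}
    - {"fingers": 1, "tx": 0, "ty": -0.02, "tz": 0, "ax": 0, "ay": 0, "az": 0}
    - {"fingers": 1, "tx": 0, "ty": -0.03, "tz": 0, "ax": 0, "ay": 0, "az": 0}
    - {"fingers": 1, "tx": 0, "ty": -0.04, "tz": 0, "ax": 0, "ay": 0, "az": 0}
    - {"fingers": 1, "tx": 0, "ty": -0.05, "tz": 0, "ax": 0, "ay": 0, "az": 0}

```text
time_s: 4.8
tcp_pos: [0.539, -0.0722, 0.1796]
ee_rot: [[-0.0, -0.0, -1.0], [0.0, -1.0, 0.0], [-1.0, -0.0, 0.0]]
wrist_force: [-0.2, -0.7, 0.2]
gripper_width: 0.006
```

```bash
python3 - <<'E'
from h import *
t=viewer.capture("side");save(t,"t3.png",(120,90,400,300),2.5);print(r.sense()["tcp_pos"])
E
```

```text
[ 0.53908128 -0.07136884  0.17956887]
```

View pics/t3.png

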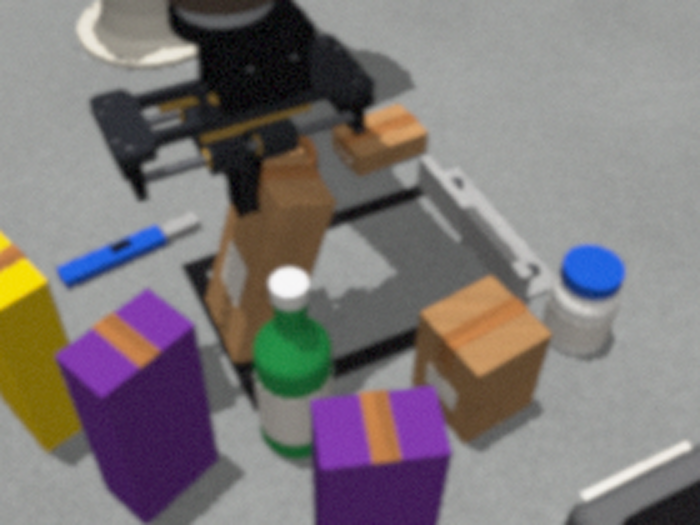

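The crop shows the carton leaning at about (265,230) with its foot still in place, so it is close to overbalancing. I'll push a little further.

Emit:
play_rows:
  commands:
    - {"fingers": 1, "tx": 0, "ty": -0.01, "tz": 0, "ax": 0, "ay": 0, "az": 0}
    - {"fingers": 1, "tx": 0, "ty": -0.02, "tz": 0, "ax": 0, "ay": 0, "az": 0}
    - {"fingers": 1, "tx": 0, "ty": -0.03, "tz": 0, "ax": 0, "ay": 0, "az": 0}
    - {"fingers": 1, "tx": 0, "ty": -0.03, "tz": 0, "ax": 0, "ay": 0, "az": 0}
    - {"fingers": 1, "tx": 0, "ty": -0.03, "tz": 0, "ax": 0, "ay": 0, "az": 0}

```text
time_s: 5.27
tcp_pos: [0.5391, -0.0501, 0.1797]
ee_rot: [[-0.0, 0.001, -1.0], [-0.0, -1.0, -0.001], [-1.0, 0.0, 0.0]]
wrist_force: [-0.1, -0.3, 0.5]
gripper_width: 0.007
```

Emit:
play_rows:
  commands:
    - {"fingers": 1, "tx": -0.01, "ty": 0, "tz": 0, "ax": 0, "ay": 0, "az": 0}
    - {"fingers": 1, "tx": -0.05, "ty": 0.05, "tz": 0, "ax": 0, "ay": 0, "az": 0}
    - {"fingers": 1, "tx": -0.1, "ty": 0.1, "tz": 0, "ax": 0, "ay": 0, "az": 0}
    - {"fingers": 1, "tx": -0.12, "ty": 0.1, "tz": 0, "ax": 0, "ay": 0, "az": 0}
    - {"fingers": 1, "tx": -0.12, "ty": 0.1, "tz": 0, "ax": 0, "ay": 0, "az": 0}

```text
time_s: 5.68
tcp_pos: [0.5419, -0.1287, 0.2767]
ee_rot: [[0.012, -0.003, -1.0], [-0.002, -1.0, 0.003], [-1.0, 0.002, -0.013]]
wrist_force: [0.7, 0.4, 0.4]
gripper_width: 0.002
```

```bash
python3 - <<'E'
from fit import *
st=r.sense();print(st["tcp_pos"])
w=viewer.capture("wrist");t=viewer.capture("top");s=viewer.capture("side")
C=lambda p:box(p,.18,.08,.05)
V=[]
for c,q,n in((w,st,"w"),(t,None,"t"),(s,None,"s")):
    rg=spotter.silhouettes("carton",c);ex=proj(c,[[.54,.03,.025]],q)[0]
    if not rg: print(n,"none");continue
    d=min(rg,key=lambda d:np.hypot(*(d["uv"]-ex)));v=[(c,d["region"].astype(float),q)];V+=v
    x,f=fit(v,[.54,.03,1.53],C);print(n,ex,d["uv"],x,np.degrees(x[2]),f)
im=np.hstack([w["image"],t["image"]])[:,:,::-1];cv2.imwrite("pics/a4.png",cv2.resize(im,(800,300)))
E
```

```text
[ 0.542 -0.129  0.277]
w [128.96  170.669] [115.7, 169.0] [0.54  0.037 1.546] 88.58704910974942 0.04275860976653667
t [240.7   209.733] [273.0, 206.0] [0.573 0.015 1.118] 64.0547383321659 0.8950010032701183
s [262.305 201.143] [269.7, 198.3] [0.538 0.041 1.535] 87.93725947407206 0.23717407956870395
```

View pics/a4.png

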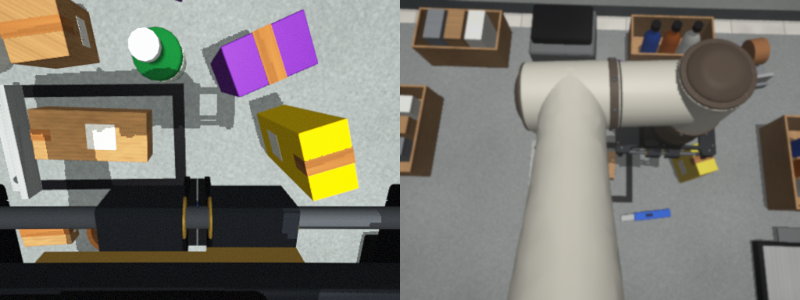

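The carton lies flat inside the tape at wrist pixel (148,170) of 512, with its foot at y≈-0.053 and about 37 mm left to the stop. Nothing else has moved. Now I'll go down behind the foot.

```bash
python3 rel.py .542 -.102 .033 -90
```

```text
t [ 0.314  -0.0308 -0.0055] a [0.0001 0.0008 0.    ] pos [ 0.53847126 -0.12512433  0.26853241] 5.9833
```

Emit:
play_rows:
  commands:
    - {"fingers": 1, "tx": 0.05, "ty": -0.03, "tz": -0.004, "ax": 0, "ay": 0, "az": 0}
    - {"fingers": 1, "tx": 0.1, "ty": -0.03, "tz": -0.004, "ax": 0, "ay": 0, "az": 0}
    - {"fingers": 1, "tx": 0.15, "ty": -0.03, "tz": -0.004, "ax": 0, "ay": 0, "az": 0}
    - {"fingers": 1, "tx": 0.19, "ty": -0.03, "tz": -0.004, "ax": 0, "ay": 0, "az": 0}
    - {"fingers": 1, "tx": 0.23, "ty": -0.03, "tz": -0.004, "ax": 0, "ay": 0, "az": 0}

```text
time_s: 6.4
tcp_pos: [0.541, -0.1024, 0.0947]
ee_rot: [[-0.003, 0.001, -1.0], [-0.0, -1.0, -0.001], [-1.0, 0.0, 0.003]]
wrist_force: [-0.1, 0.3, 0.3]
gripper_width: 0.005
```

Emit:
play_rows:
  commands:
    - {"fingers": 1, "tx": 0.03, "ty": 0, "tz": 0, "ax": 0, "ay": 0, "az": 0}
    - {"fingers": 1, "tx": 0.06, "ty": 0, "tz": 0, "ax": 0, "ay": 0, "az": 0}
    - {"fingers": 1, "tx": 0.08, "ty": 0, "tz": 0, "ax": 0, "ay": 0, "az": 0}
    - {"fingers": 1, "tx": 0.08, "ty": 0, "tz": 0, "ax": 0, "ay": 0, "az": 0}

```text
time_s: 6.73
tcp_pos: [0.5389, -0.1026, 0.033]
ee_rot: [[-0.01, 0.0, -1.0], [-0.0, -1.0, -0.0], [-1.0, 0.0, 0.01]]
wrist_force: [0.8, 0.0, 0.4]
gripper_width: 0.008
```

```bash
python3 - <<'E'
from fit import *
st=r.sense();print(st["tcp_pos"],st["wrist_force"])
w=viewer.capture("wrist");s=viewer.capture("side")
C=lambda p:box(p,.18,.08,.05)
for c,q,n in((w,st,"w"),(s,None,"s")):
    rg=spotter.silhouettes("carton",c);ex=proj(c,[[.54,.037,.025]],q)[0]
    if not rg: print(n,"none");continue
    d=min(rg,key=lambda d:np.hypot(*(d["uv"]-ex)))
    x,f=fit([(c,d["region"].astype(float),q)],[.54,.037,1.53],C);print(n,ex,d["uv"],x,np.degrees(x[2]),f)
save(w,"w5.png")
E
python3 rel.py .542 -.102 .033 -90
```

```text
[ 0.539 -0.103  0.033] [0.766 0.008 0.374]
w [ -9.973 252.504] [75.2, 223.2] [0.56  0.049 1.286] 73.68579927230032 0.3859067175815497
s [264.953 200.187] [272.5, 199.6] [0.539 0.047 1.597] 91.50296516498301 0.29114391009134777
t [ 0.0068 -0.001   0.0013] a [ 0.0002 -0.0006 -0.    ] pos [ 0.5429392  -0.10273794  0.03811961] 6.9333
```

View pics/w5.png

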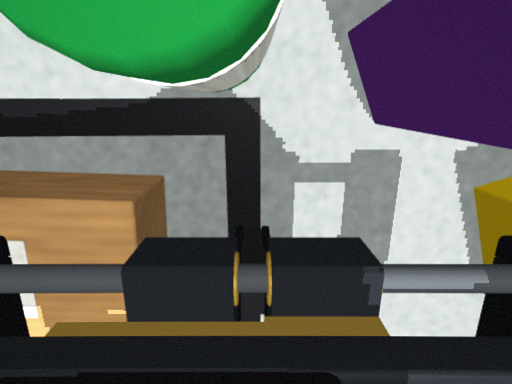

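The foot end shows at column 165, left of the fingers, with nothing between them. I'll push gently.

Emit:
play_rows:
  commands:
    - {"fingers": 1, "tx": 0.003, "ty": -0.01, "tz": -0.002, "ax": 0, "ay": 0, "az": 0}
    - {"fingers": 1, "tx": 0.003, "ty": -0.02, "tz": -0.002, "ax": 0, "ay": 0, "az": 0}
    - {"fingers": 1, "tx": 0.003, "ty": -0.029, "tz": -0.002, "ax": 0, "ay": 0, "az": 0}
    - {"fingers": 1, "tx": 0.003, "ty": -0.037, "tz": -0.002, "ax": 0, "ay": 0, "az": 0}
    - {"fingers": 1, "tx": 0.003, "ty": -0.044, "tz": -0.002, "ax": 0, "ay": 0, "az": 0}

```text
time_s: 7.35
tcp_pos: [0.5438, -0.069, 0.0353]
ee_rot: [[0.001, 0.001, -1.0], [0.0, -1.0, -0.001], [-1.0, -0.0, -0.001]]
wrist_force: [-0.3, 0.7, -0.2]
gripper_width: 0.005
```

Emit:
play_rows:
  commands:
    - {"fingers": 1, "tx": 0, "ty": -0.007, "tz": 0, "ax": 0, "ay": 0, "az": 0}
    - {"fingers": 1, "tx": 0, "ty": -0.014, "tz": 0, "ax": 0, "ay": 0, "az": 0}
    - {"fingers": 1, "tx": 0, "ty": -0.021, "tz": 0, "ax": 0, "ay": 0, "az": 0}
    - {"fingers": 1, "tx": 0, "ty": -0.028, "tz": 0, "ax": 0, "ay": 0, "az": 0}
    - {"fingers": 1, "tx": 0, "ty": -0.034, "tz": 0, "ax": 0, "ay": 0, "az": 0}

```text
time_s: 7.77
tcp_pos: [0.5436, -0.0442, 0.035]
ee_rot: [[0.0, -0.0, -1.0], [-0.0, -1.0, 0.0], [-1.0, 0.0, -0.0]]
wrist_force: [-0.3, -2.1, 0.4]
gripper_width: 0.009
```

```bash
python3 - <<'E'
from fit import *
st=r.sense();print(st["tcp_pos"],st["wrist_force"])
s=viewer.capture("side");save(s,"s6.png",(190,110,390,260),4)
E
```

```text
[ 0.544 -0.044  0.035] [-0.301 -2.091  0.424]
```

View pics/s6.png

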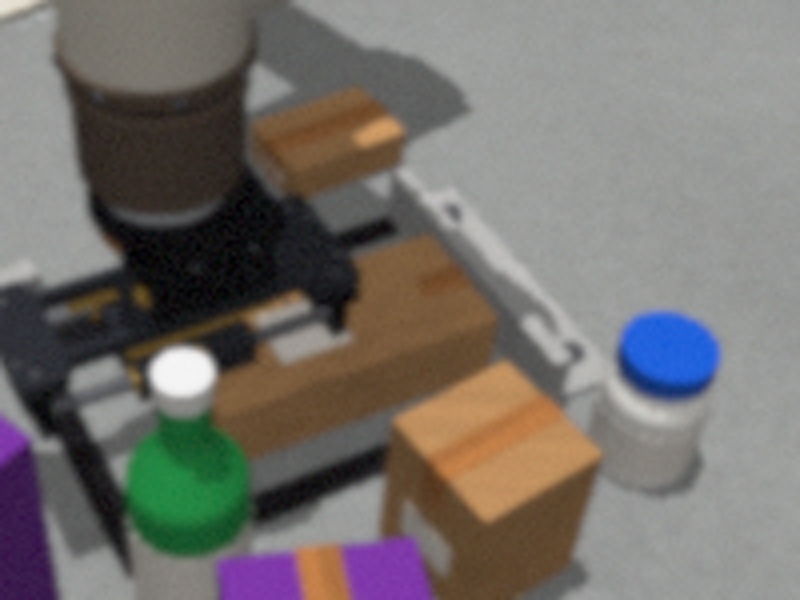

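The carton is sliding squarely (top end at (460,270)) with a gap of about 15 mm to the stop at (510,330). I'll keep on in small steps and watch the force.

Emit:
play_rows:
  commands:
    - {"fingers": 1, "tx": 0, "ty": -0.004, "tz": 0, "ax": 0, "ay": 0, "az": 0}
    - {"fingers": 1, "tx": 0, "ty": -0.008, "tz": 0, "ax": 0, "ay": 0, "az": 0}
    - {"fingers": 1, "tx": 0, "ty": -0.011, "tz": 0, "ax": 0, "ay": 0, "az": 0}

```text
time_s: 8.07
tcp_pos: [0.5436, -0.0362, 0.0349]
ee_rot: [[-0.0, -0.0, -1.0], [-0.0, -1.0, 0.0], [-1.0, 0.0, 0.0]]
wrist_force: [0.2, -2.6, 1.4]
gripper_width: 0.007
```

Emit:
play_rows:
  commands:
    - {"fingers": 1, "tx": 0, "ty": -0.003, "tz": 0, "ax": 0, "ay": 0, "az": 0}
    - {"fingers": 1, "tx": 0, "ty": -0.004, "tz": 0, "ax": 0, "ay": 0, "az": 0}
    - {"fingers": 1, "tx": 0, "ty": -0.004, "tz": 0, "ax": 0, "ay": 0, "az": 0}

```text
time_s: 8.32
tcp_pos: [0.5436, -0.0331, 0.0349]
ee_rot: [[0.0, 0.0, -1.0], [0.0, -1.0, -0.0], [-1.0, -0.0, -0.0]]
wrist_force: [-0.7, -1.2, 0.6]
gripper_width: 0.005
```

Emit:
play_rows:
  commands:
    - {"fingers": 1, "tx": 0, "ty": -0.003, "tz": 0, "ax": 0, "ay": 0, "az": 0}
    - {"fingers": 1, "tx": 0, "ty": -0.003, "tz": 0, "ax": 0, "ay": 0, "az": 0}

```text
time_s: 8.48
tcp_pos: [0.5436, -0.0308, 0.0349]
ee_rot: [[-0.0, -0.0, -1.0], [0.0, -1.0, 0.0], [-1.0, -0.0, 0.0]]
wrist_force: [-0.1, -0.6, 1.1]
gripper_width: 0.005
```

Emit:
play_rows:
  commands:
    - {"fingers": 1, "tx": 0, "ty": -0.003, "tz": 0, "ax": 0, "ay": 0, "az": 0}
    - {"fingers": 1, "tx": 0, "ty": -0.003, "tz": 0, "ax": 0, "ay": 0, "az": 0}

```text
time_s: 8.65
tcp_pos: [0.544, -0.0296, 0.0351]
ee_rot: [[0.001, 0.0, -1.0], [-0.001, -1.0, -0.0], [-1.0, 0.001, -0.001]]
wrist_force: [1.7, -7.7, 0.5]
gripper_width: 0.006
```

Emit:
play_rows:
  commands:
    - {"fingers": 1, "tx": 0, "ty": -0.003, "tz": 0, "ax": 0, "ay": 0, "az": 0}
    - {"fingers": 1, "tx": 0, "ty": -0.003, "tz": 0, "ax": 0, "ay": 0, "az": 0}

```text
time_s: 8.82
tcp_pos: [0.5444, -0.0292, 0.0354]
ee_rot: [[0.001, 0.001, -1.0], [-0.003, -1.0, -0.001], [-1.0, 0.003, -0.001]]
wrist_force: [3.4, -17.4, -0.1]
gripper_width: 0.003
```

```bash
python3 - <<'E'
from fit import *
st=r.sense();print(st["tcp_pos"],st["wrist_force"])
s=viewer.capture("side");save(s,"s7.png",(190,110,390,260),4)
E
```

```text
[ 0.544 -0.029  0.035] [  3.42  -17.394  -0.106]
```

View pics/s7.png

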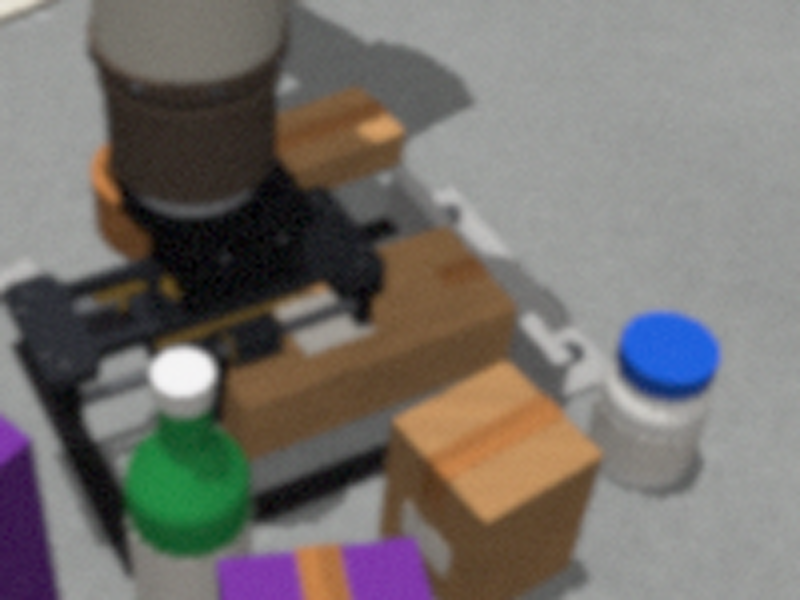

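The force rose to 17 N against the stop and the end touches it at (480,270). I'll back off and rise.

Emit:
play_rows:
  commands:
    - {"fingers": 1, "tx": 0, "ty": 0.01, "tz": 0, "ax": 0, "ay": 0, "az": 0}
    - {"fingers": 1, "tx": 0, "ty": 0.03, "tz": 0, "ax": 0, "ay": 0, "az": 0}
    - {"fingers": 1, "tx": 0, "ty": 0.06, "tz": 0, "ax": 0, "ay": 0, "az": 0}
    - {"fingers": 1, "tx": -0.03, "ty": 0.08, "tz": 0, "ax": 0, "ay": 0, "az": 0}
    - {"fingers": 1, "tx": -0.08, "ty": 0.08, "tz": 0, "ax": 0, "ay": 0, "az": 0}

```text
time_s: 9.28
tcp_pos: [0.5401, -0.0883, 0.0914]
ee_rot: [[-0.011, -0.004, -1.0], [0.0, -1.0, 0.004], [-1.0, 0.0, 0.011]]
wrist_force: [1.0, 0.7, 0.1]
gripper_width: 0.006
```

Emit:
play_rows:
  commands:
    - {"fingers": 1, "tx": -0.05, "ty": 0, "tz": 0, "ax": 0, "ay": 0, "az": 0}
    - {"fingers": 1, "tx": -0.1, "ty": 0, "tz": 0, "ax": 0, "ay": 0, "az": 0}
    - {"fingers": 1, "tx": -0.15, "ty": 0, "tz": 0, "ax": 0, "ay": 0, "az": 0}
    - {"fingers": 1, "tx": -0.2, "ty": 0, "tz": 0, "ax": 0, "ay": 0, "az": 0}
    - {"fingers": 1, "tx": -0.25, "ty": 0, "tz": 0, "ax": 0, "ay": 0, "az": 0}

```text
time_s: 9.7
tcp_pos: [0.543, -0.086, 0.2842]
ee_rot: [[0.0, 0.0, -1.0], [0.001, -1.0, -0.0], [-1.0, -0.001, -0.0]]
wrist_force: [0.6, 0.6, -0.8]
gripper_width: 0.003
```

Emit:
play_rows:
  commands:
    - {"fingers": 1, "tx": -0.03, "ty": -0.05, "tz": 0.05, "ax": 0, "ay": 0, "az": 0}
    - {"fingers": 1, "tx": -0.06, "ty": -0.1, "tz": 0.1, "ax": 0, "ay": 0, "az": 0}
    - {"fingers": 1, "tx": -0.06, "ty": -0.13, "tz": 0.14, "ax": 0, "ay": 0, "az": 0}
    - {"fingers": 1, "tx": -0.06, "ty": -0.13, "tz": 0.14, "ax": 0, "ay": 0, "az": 0}
    - {"fingers": 1, "tx": -0.06, "ty": -0.13, "tz": 0.14, "ax": 0, "ay": 0, "az": 0}

```text
time_s: 10.12
tcp_pos: [0.4359, 0.0131, 0.3293]
ee_rot: [[0.003, 0.004, -1.0], [0.003, -1.0, -0.004], [-1.0, -0.003, -0.003]]
wrist_force: [-1.0, -0.6, -0.0]
gripper_width: 0.004
```

```bash
python3 - <<'E'
from fit import *
st=r.sense();print(st["tcp_pos"],st["wrist_force"],st["time_s"])
w=viewer.capture("wrist");s=viewer.capture("side")
C=lambda p:box(p,.18,.08,.05)
for c,q,n in((w,st,"w"),(s,None,"s")):
    rg=spotter.silhouettes("carton",c);ex=proj(c,[[.54,.075,.025]],q)[0]
    if not rg: print(n,"none");continue
    d=min(rg,key=lambda d:np.hypot(*(d["uv"]-ex)))
    x,f=fit([(c,d["region"].astype(float),q)],[.54,.075,1.55],C);print(n,ex,d["uv"],x,np.degrees(x[2]),f)
b,f=bayfit(w,[.523,.038,1.575],st);print("bay",b,np.degrees(b[2]),f)
save(w,"w8.png",s=1.5)
E
```

```text
[0.436 0.013 0.329] [-0.976 -0.568 -0.043] 10.1167
w [207.373  84.46 ] [206.7, 80.3] [0.538 0.071 1.583] 90.72729611728104 0.040703259944348646
s [279.093 195.077] [277.6, 195.4] [0.535 0.072 1.575] 90.24929916360462 0.09578185331800326
bay [0.524 0.036 1.577] 90.37318548494768 -78.15220642089844
```

View pics/w8.png

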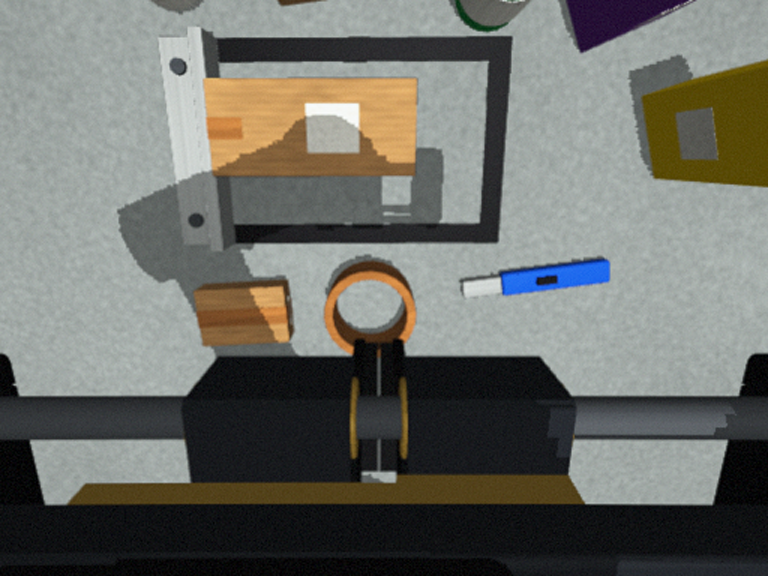

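The carton lies flat inside the tape (308,127), square and touching the stop (208,125). The fitted end is at y=0.161, the same as the stop face. The other objects are in place.

```bash
python3 -c "
from h import *
print(job.finish_job())"
```

```text
the job is handed in; nothing more can be done
None
```

I tipped the brown carton over with the closed fingertips, near its top. It landed flat inside the taped bay and came to rest. I then pushed it about 35 mm by its foot end until it met the steel stop, where the wrist force rose to 17 N, and backed the arm clear. I handed the job in at about 10 s of the allowed 46 s.

- **Flush against the stop:** in the last wrist view, the carton's end and the stop face both fit at y = 0.161 m. The carton is within about 0.4° of square to the bay and roughly 20 mm or more inside both side tapes.
- **Side view:** it agrees to about 3 mm.
- **Other objects:** the ones in the last wrist view looked unmoved, but the bottle, jar and squat carton were only partly in the frame. In the last side picture, taken before the arm backed off, those three were in place.
- **Checks that failed:** two carton fits were clearly wrong, a top view taken with the arm in the way and a close-up where the carton was partly out of frame. I left both out.

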